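# Line up the tall jar with the straightedge and hold the carousel

### The arm

A 7-joint arm with a two-finger parallel gripper is mounted at the origin on the work surface. World frame = base frame: x ahead of the robot, y to its left, z up, the work surface at z = 0. Lengths are in m, angles in rad, forces in N, time in s.
With the tool pointing down it reaches from about 0.4 to 0.875 m from the base axis. Payload 6.5 kg.
Tool frame: the origin (TCP) lies where the fingers leave the gripper's body, on its centre line; the fingertips stand 64 mm ahead of it and the grasp point (between the pads) lies 45 mm ahead of it; z points along the fingers, y is the line along which they close (so a half turn about z gives the same grasp; the last joint's range is limited). The gripper opens to 88 mm and grips with 3 to 60 N. Pads are 18 mm wide; open, the fingers measure 123 mm over their backs; the gripper's body (75 mm by 187 mm) begins 45 mm behind the grasp point.
Start: joints at [-1.346, 0.536, -0.004, 1.538, 0.003, 1.067, -0.071], TCP at [0.186, 0.623, 0.303] pointing down, gripper open.
Joint ranges: [-2.7, 2.7], [-0.37, 2.16], [-1.27, 1.26], [0.24, 2.4], [-1.31, 4.45], [0.19, 1.91], [-2.76, 2.76]. Speed limits (rad/s): [2.39, 2.39, 3.14, 3.14, 3.14, 3.14, 3.14].

### API

Orientations are given as a unit quaternion [x, y, z, w].
In Python, from cell import telemetry, vision, order gives the robot as it stands.
- The arm moves only by the shell command python3 -m handwheel 'ROWS' [FORCE]. ROWS is text: rows parted by semicolons, each of 5 numbers parted by spaces: the shift along the tool's x, y, z in mm, then the turn about the tool's z in degrees, then the finger opening in mm, from 0 to 88.1. In form: tx ty tz yaw fingers; .... A call has 1 to 5 rows; each row is the pose to reach, as a shift and turn from the pose commanded when the call began, along the tool's axes at that moment; what a row does not reach only later rows make up. A row lasts 1/12 s, in which the tool goes at most 41.7 mm and 7.16 degrees, less where a joint would pass 70% of its speed; a pose out of reach is approached as far as the arm can. A call with a gripper value outside its range is refused whole. The fingers move at their own pace and stop on an object; FORCE is the grip in N (left out, the last holds). Time passes only in rows, so rows that repeat a pose let the fingers close. It gives the time, the measured TCP pose, the force, the opening and the grip force at its end, in the units of the state.
- telemetry.observe(): the state, without advancing time (a new reading comes with each control period).
- vision.snapshot(name): name is "side" or "top"; returns a dict with "frame" (480x640x3 uint8, red, green, blue), "fx", "fy", "cx", "cy" (pixels), "camera_from_world" (4x4, takes a point from world to camera coordinates). Camera axes: x right, y up, looking along -z (the intrinsics and any distortion apply to the point x, -y, -z); pixel columns grow to the right and rows downward; lengths in m; the calibration is good to about 2 mm. A picture is of the moment at which its call begins. There is no depth.
- order.close_job(): hands the job in; it is judged then, once.
The state is a dict: "time": time; "joint_positions": joint angles; "qvel": joint speeds; "joint_torque": joint torques, N m; "position": TCP position; "tool_rot": TCP orientation; "ft_force": force on the tool from outside, world axes, zero at the start; "torque": the same for the moment, N m; "grip_width": opening from 0.0 (shut) to 1.0 (fully open); "finger_force": force on a finger pad.
Only numpy, scipy, OpenCV 4.12 (cv2) and the standard library are available. Lean on these libraries where they do the work, as an engineer would, in place of code of your own. Each camera call takes 0.05 s, during which the arm holds its last target. There are 200 camera calls.

### The job

First lay the brass straightedge flat on the table and flush against the robot-side edge of the wooden serving board, its whole length against the board, and let go of it: it now points at the jar carousel. Then turn the carousel until the tall jar (the only one with a knob on its lid) stands in line with the straightedge, on the side next to the board, and finish while still gripping the jar's knob so that the carousel is held still. Leave the straightedge flush and the other things on the counter where they are.

Things in the scene. Friction and masses are not known exactly. Their poses are not given: they have to be found in the camera images.
- station: Fixed wooden board plus carousel foot. Origin: at table height, middle of the board's long robot-side edge; y along that edge towards the carousel, x into the board, z up. Board: x 0 to 170, y -140 to 140, 18 mm high. Flush straightedge: centre line x = -15 mm, centre within 40 mm of y = 0. Carousel axis at (-15, 275) mm, on that line; tall jar's goal at (-15, 203).
- carousel: Turntable, 220 mm across, top 38 mm up, turns endlessly about the vertical (friction 0.06 N m, stays put). Origin on its axis at table height; -y points to the tall jar. Four white jars, 52 mm across, fixed on it 90 degrees apart, 72 mm from the axis: three short, flat-lidded (top 99 mm up), one tall (lid top 135 mm up) with a knob. Starts over 45 degrees off its goal.
- tall_jar (a point): Centre of the top of the tall jar's knob, 169 mm above the table. The knob is an upright wooden cylinder, 24 mm in diameter and 34 mm high (135 to 169 mm above the table), fixed on the lid: it turns with the carousel.
- straightedge: Loose brass straightedge, a flat bar 200 mm long (its x), 30 mm wide (its y) and 8 mm thick, lying flat, about 0.45 kg. Origin: centre of its underside. On its middle stands a handle block 30 mm along x, 16 mm along y, from 8 to 58 mm above its underside. Alike both ways round.
- chocolate: Bystander: tray of dark chocolate bars, 55 x 110 x 14 mm, on the board. Origin: centre of its underside.
- bowl: Bystander: small wooden bowl, 72 mm across, 36 mm high, on the board. Origin: centre of its underside.
- jug: Bystander: white mug-like jug, 76 mm across, 85 mm high, with a side handle. Origin: centre of its underside.
- skewer_cup: Bystander: dark wooden cup of skewers, 68 mm across, 160 mm high with the skewers. Origin: centre of its underside.
- paper_tray: Bystander: empty paper serving tray, 75 x 95 x 32 mm. Origin: centre of its underside.
- syrup: Bystander: amber syrup bottle, 56 mm across, 150 mm high. Origin: centre of its underside.
- spatula: Bystander: wooden-handled spatula, 240 mm long, 65 mm wide blade, lying flat. Origin: at its middle, at table height.
Not all that is in view belongs to the job. Leave any blue or purple look-alike of the straightedge alone.

How it is judged:
On the way, in this order (a step that is already met when the one before it is completed fails the run):
1. the straightedge lies flush against the board's edge and is let go (x of straightedge in the frame of station between -0.0185 and -0.01 m and y of straightedge in the frame of station between -0.05 and 0.05 m and angle between the x axis of straightedge and the y axis of station, either way round below 0.025 rad and height (world z) of straightedge below 0.004 m and angle between straightedge's own z axis and vertical below 0.05 rad and contact force between the fingers and straightedge below 0.2 N), for 0.3 s.
2. the tall jar stands in line with the straightedge, gripped (y of tall_jar in the frame of straightedge between -0.01 and 0.01 m and y of tall_jar in the frame of station below 0.235 m and contact force between the fingers and carousel above 2 N), for 0.2 s.
At the end, for the whole second after the job is handed in: Straightedge flat, untouched, against the board edge (gap under 3.5 mm, parallel to 0.025 rad, centre within 50 mm of the edge middle); tall jar within 10 mm of its centre line, on the board side; fingers hold the carousel with over 2 N and it is still (under 0.05 rad/s) (all of step 1 and all of step 2 and angular speed of carousel below 0.05 rad/s); the arm keeps its last pose, push and grip.
It fails at once if a bystander is moved more than 30 mm (distance of any of chocolate, bowl, jug, skewer_cup, paper_tray, syrup, spatula from where it was at the start of the episode above 0.03 m).
It also fails if it takes over 58 s, if anything falls off the work surface, if the arm or the gripper's body presses on something with over 40 N, if the wrist force passes 120 N, or if a joint passes its speed limit or range.

## Working session

There is one attempt and no reset: what is moved stays moved. The work goes in short steps, Python scripts to look and compute and a shell command to move; the robot and the scene stay as the last step left them, time stands still between calls to the robot, and variables do not carry over. Pictures are saved under pics/ and viewed, at most 12 in all, crops included, and the job is handed in when it is done.

```bash
ls; mkdir -p pics; python3 - <<'E'
from cell import telemetry, vision
import cv2,json,pickle
s=telemetry.observe(); print(s)
for n in("top","side"):
    d=vision.snapshot(n); pickle.dump(d,open(f"{n}0.pkl","wb"))
    cv2.imwrite(f"pics/{n}0.png",d["frame"][:,:,::-1]); print({k:v for k,v in d.items() if k!="frame"})
E
```

```text
pics
{'time': 0.0, 'joint_positions': array([-1.34622334,  0.53713751, -0.00447007,  1.53884843,  0.00261514,
        1.06726138, -0.07122496]), 'qvel': array([-1.30687240e-03, -1.00805498e-03, -1.37358183e-03, -1.31758049e-04,
       -1.52374802e-03, -2.10419772e-05,  1.72936019e-04]), 'joint_torque': array([-3.23117047e-05, -5.70969701e+01,  9.91042033e-01, -2.51603740e+01,
       -5.61166776e-02,  1.76839734e-02,  1.71723095e-04]), 'position': array([0.18620418, 0.62225049, 0.30186688]), 'tool_rot': array([ 1.44834598e-01,  9.89455537e-01, -8.22195756e-04, -6.04335634e-05]), 'ft_force': array([-0.25833622,  0.15986935,  0.2665966 ]), 'torque': array([-0.01588993,  0.01242476, -0.00865523]), 'finger_force': 0.0, 'grip_width': 1.0034652064680882}
{'fx': 572.4634666489463, 'fy': 572.4634666489463, 'cx': 319.0088961800676, 'cy': 248.99618121032583, 'camera_from_world': array([[ 0.00340775, -0.99991244,  0.01278678, -0.09101716],
       [ 0.99354972,  0.00483486,  0.11329417, -0.51867572],
       [-0.11334607,  0.01231823,  0.9934792 , -1.67716462],
       [ 0.        ,  0.        ,  0.        ,  1.        ]])}
{'fx': 546.9131787765689, 'fy': 546.9131787765689, 'cx': 320.4631551742889, 'cy': 246.0415075686619, 'camera_from_world': array([[ 8.95332338e-01, -4.45398205e-01,  6.65681230e-04,
        -4.96148248e-01],
       [ 2.75199142e-01,  5.54374823e-01,  7.85451455e-01,
        -2.02462877e-01],
       [-3.50207705e-01, -7.03056893e-01,  6.18922910e-01,
        -1.44065129e+00],
       [ 0.00000000e+00,  0.00000000e+00,  0.00000000e+00,
         1.00000000e+00]])}
```

View pics/top0.png

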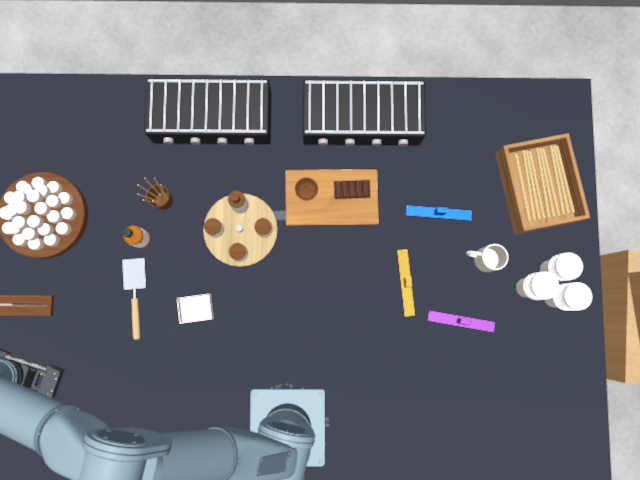

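View pics/side0.png

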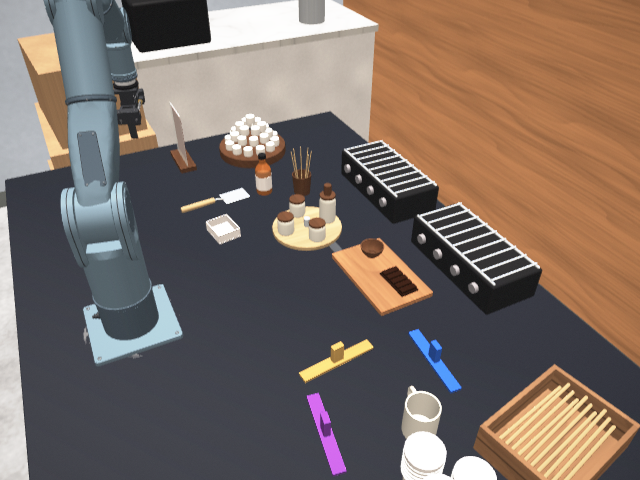

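The top view shows the brass bar at (405,283), with the blue and purple look-alikes apart from it. The board spans about (286..379, 169..226), the carousel is at (240,229) and the tall jar is on its far side, at about (237,198). The side view agrees: brass bar at (337,360), tall jar with its knob at (327,188). Next I measure.

```bash
cat > h.py <<'E'
import numpy as np,cv2,pickle
from cell import telemetry,vision
def cast(d,px,z):
    M=d["camera_from_world"];R=M[:3,:3];C=-R.T@M[:3,3]
    p=np.atleast_2d(np.float64(px))
    r=np.c_[(p[:,0]-d["cx"])/d["fx"],-(p[:,1]-d["cy"])/d["fy"],-np.ones(len(p))]@R
    return (C+r*((z-C[2])/r[:,2])[:,None])[:,:2]
def big(m,box=None):
    if box:
        k=np.zeros_like(m);x0,y0,x1,y1=box;k[y0:y1,x0:x1]=1;m=m*k
    c,_=cv2.findContours(m,cv2.RETR_EXTERNAL,cv2.CHAIN_APPROX_NONE)
    return max(c,key=cv2.contourArea)[:,0].astype(float)
def hsv(d): return cv2.cvtColor(d["frame"],cv2.COLOR_RGB2HSV)
def rect(d,mask,z,box=None):
    w=cast(d,big(mask,box),z); (c,s,a)=cv2.minAreaRect((w*1000).astype(np.float32))
    return c,s,a
E
python3 - <<'E'
from h import *
for n,boxes in(("top",((380,235,430,330),(280,160,385,232))),("side",((290,335,380,385),(328,235,435,315)))):
    d=pickle.load(open(n+"0.pkl","rb"));h=hsv(d);print(n)
    C=-d["camera_from_world"][:3,:3].T@d["camera_from_world"][:3,3];print("cam",C.round(3))
    y=cv2.inRange(h,(18,120,60),(30,255,255))
    print("bar",rect(d,y,.008,boxes[0]))
    b=cv2.inRange(h,(5,90,90),(17,255,255));c=big(b,boxes[1])
    w=cast(d,c,.018);hull=cv2.convexHull((w*1000).astype(np.float32))
    print("board",cv2.minAreaRect(hull), cv2.approxPolyDP(hull,12,True)[:,0].round(1).tolist())
    print([h[r,cc].tolist() for r,cc in ((221,330),(225,330),(226,330),(227,330),(228,330))] if n=="top" else "")
# crops
t=pickle.load(open("top0.pkl","rb"))["frame"][160:280,195:390];s=pickle.load(open("side0.pkl","rb"))["frame"][170:290,260:455]
cv2.imwrite("pics/c0.png",cv2.resize(np.vstack([t[:,:,::-1],s[:,:,::-1]]),None,fx=2.5,fy=2.5,interpolation=cv2.INTER_CUBIC)) 
E
```

```text
top
cam [ 0.326 -0.068  1.726]
bar ((422.356689453125, -350.6742858886719), (201.3278350830078, 34.36528396606445), 5.636629581451416)
board ((680.8071899414062, -125.96614074707031), (172.68695068359375, 281.6119384765625), 1.0135562419891357) [[759.2000122070312, 15.5], [592.7999877929688, 10.800000190734863], [600.4000244140625, -267.1000061035156], [767.2999877929688, -262.3999938964844]]
[[16, 138, 220], [177, 35, 81], [116, 48, 85], [115, 50, 86], [114, 48, 85]]
side
cam [-0.005 -1.122  1.051]
bar ((420.2185974121094, -340.6492919921875), (201.49729919433594, 62.709556579589844), 5.479710578918457)
board ((676.801513671875, -130.75982666015625), (179.3021240234375, 303.6688232421875), 1.1858030557632446) [[733.0999755859375, 20.899999618530273], [600.7999877929688, 9.100000381469727], [587.2000122070312, -10.600000381469727], [589.7999877929688, -259.70001220703125], [603.4000244140625, -283.0], [745.2000122070312, -281.1000061035156], [766.5999755859375, -265.0], [761.0, 7.099999904632568]]
```

View pics/c0.png

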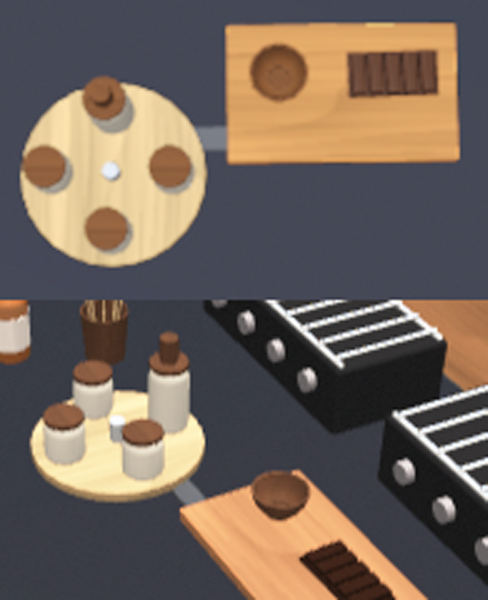

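The crop shows the knob at top-view pixel (236.6,198), the disc centre near (240,229.6) and the board's robot-side edge near row 225. One more fit gives the exact poses.

```bash
cat >> h.py <<'E'
def ray(d,p):
    M=d["camera_from_world"];R=M[:3,:3];C=-R.T@M[:3,3]
    r=R.T@np.array([(p[0]-d["cx"])/d["fx"],-(p[1]-d["cy"])/d["fy"],-1]);return C,r/np.linalg.norm(r)
def cross(a,pa,b,pb):
    A=np.zeros((3,3));q=np.zeros(3)
    for d,p in((a,pa),(b,pb)):
        C,r=ray(d,p);P=np.eye(3)-np.outer(r,r);A+=P;q+=P@C
    return np.linalg.solve(A,q)
def edge(d,x0,x1,y0,y1):
    """subpixel lowest strong edge (wood above, dark below) per column: half-level crossing in red"""
    pts=[]
    for c in range(x0,x1):
        v=d["frame"][y0:y1,c,0].astype(float);lo=np.median(v[-3:]);hi=np.median(v[:3]);t=(lo+hi)/2
        i=np.where((v[:-1]>=t)&(v[1:]<t))[0][-1];pts.append((c,y0+i+(v[i]-t)/(v[i]-v[i+1])))
    return np.array(pts)
E
python3 - <<'E'
from h import *
t=pickle.load(open("top0.pkl","rb"));s=pickle.load(open("side0.pkl","rb"))
p=edge(t,292,374,216,233);
for z in(0,.018):
    w=cast(t,p,z);k=np.polyfit(w[:,1],w[:,0],1);print("edge z",z,"x at y=-.126:",np.polyval(k,-.126),"angle",np.degrees(np.arctan(-k[0])),"resid",np.std(w[:,0]-np.polyval(k,w[:,1])))
print([t["frame"][r,330].tolist() for r in range(219,230)])
ht=hsv(t)
c=big(cv2.inRange(ht,(15,40,110),(28,150,255)),(195,185,285,275))
e=cv2.fitEllipse(cv2.convexHull(c.astype(np.float32)));print("disc",e[0],e[1],cast(t,e[0],.038))
hs=hsv(s)
for n,d,h,b in(("top",t,ht,(225,185,250,212)),("side",s,hs,(318,178,338,200))):
    m=cv2.inRange(h,(0,70,30),(18,255,140));q=big(m,b);print(n,"brown",q.min(0),q.max(0),q.mean(0),cv2.minEnclosingCircle(q.astype(np.float32)))
for g in((236.5,197.5),(235.5,197.5)): print("knob top by top px",g,cast(t,g,.169),"lid",cast(t,(237,199),.135))
for (d,h,b,n) in((t,ht,(380,235,430,330),'t'),(s,hs,(290,335,380,385),'s')):
    q=big(cv2.inRange(h,(15,90,40),(32,255,255)),b);print(n,cv2.convexHull(q.astype(np.float32)).reshape(-1,2).tolist())
a=cv2.resize(t["frame"][240:325,380:430,::-1],None,fx=6,fy=6,interpolation=cv2.INTER_CUBIC)[:510]
k=cv2.resize(t["frame"][185:215,220:255,::-1],None,fx=8,fy=8,interpolation=cv2.INTER_CUBIC)
k2=cv2.resize(s["frame"][175:205,310:345,::-1],None,fx=8,fy=8,interpolation=cv2.INTER_CUBIC)
o=np.zeros((510,580,3),np.uint8);o[:,:300]=a;o[:240,300:]=k;o[250:490,300:]=k2;cv2.imwrite("pics/c1.png",o)
E
```

```text
edge z 0 x at y=-.126: 0.5978793580374188 angle 0.6781967297526194 resid 0.00029576436084657355
edge z 0.018 x at y=-.126: 0.5950466390854185 angle 0.6781967297528072 resid 0.0002926801889531416
[[223, 167, 103], [224, 168, 104], [220, 163, 101], [215, 159, 97], [226, 167, 99], [198, 139, 81], [81, 70, 71], [69, 71, 85], [69, 72, 86], [69, 72, 85], [69, 72, 86]]
disc (239.95248413085938, 229.46536254882812) (73.35424041748047, 74.55450439453125) [[0.57546951 0.14660161]]
top brown [229. 194.] [240. 203.] [235.90625 199.21875] ((234.7105255126953, 198.1842041015625), 5.992358207702637)
side brown [320. 183.] [335. 199.] [327.         191.96153846] ((327.1700134277344, 191.5500030517578), 9.006285667419434)
knob top by top px (236.5, 197.5) [[0.64519689 0.14117437]] lid [[0.64788296 0.14424561]]
knob top by top px (235.5, 197.5) [[0.64518023 0.14393048]] lid [[0.64788296 0.14424561]]
t [[407.0, 249.0], [408.0, 255.0], [412.0, 284.0], [414.0, 307.0], [414.0, 315.0], [409.0, 316.0], [404.0, 316.0], [403.0, 308.0], [399.0, 273.0], [397.0, 255.0], [397.0, 250.0], [400.0, 249.0]]
s [[367.0, 339.0], [368.0, 340.0], [372.0, 345.0], [373.0, 347.0], [371.0, 349.0], [350.0, 360.0], [306.0, 382.0], [305.0, 382.0], [303.0, 380.0], [300.0, 376.0], [299.0, 374.0], [299.0, 372.0], [300.0, 371.0], [331.0, 345.0], [339.0, 341.0], [365.0, 339.0]]
```

View pics/c1.png

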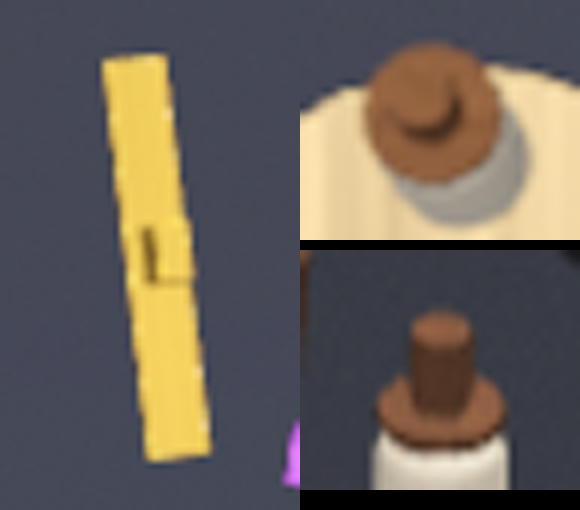

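The crop gives the brass bar centre at about pixel (405.8,282.6), tilted about 6°. The knob top is at about (235.1,196.1) in the top view and (327.2,184.3) in the side view. Time to move.

```bash
cat >> h.py <<'E'
from scipy.spatial.transform import Rotation as Ro
def go(x,y,z,ang):
    """shift (mm, tool axes) and yaw (deg) from now to TCP x,y,z with tool y at world angle ang (mod 180)"""
    s=telemetry.observe();R=Ro.from_quat(s["tool_rot"]).as_matrix()
    a=np.degrees(np.arctan2(R[1,1],R[0,1]));yw=(a-ang+90)%180-90
    print("t",round(s["time"],2),"pos",s["position"].round(4),"ang",round(a,1),"F",s["ft_force"].round(1),"->",(R.T@(np.array([x,y,z])-s["position"])*1000).round(1),"yaw",round(yw,1),"w",round(s["grip_width"]*88.1,1),"ff",round(s["finger_force"],1),"q1,7",s["joint_positions"][[0,6]].round(2))
E
python3 -m handwheel '-41 -22 0 6 88; -82 -44 0 12 88; -123 -66 0 18 88; -164 -88 0 24 88; -205 -110 0 30 88'
python3 - <<'E'
from h import *
t=pickle.load(open("top0.pkl","rb"));s=pickle.load(open("side0.pkl","rb"))
print("bar",cast(t,(405.75,282.6),.008)); k=cross(t,(235.1,196.1),s,(327.2,184.3));print("knob",k)
go(.5,.3,.30,6)
E
```

```text
time: 0.52
position: [0.335, 0.4739, 0.3025]
tool_rot: [0.398, 0.917, -0.0, -0.0]
ft_force: [0.8, 0.5, 0.6]
grip_width: 0.999
finger_force: 0.0
bar [[ 0.4211406  -0.35032107]]
knob [0.64938854 0.1453905  0.16720625]
t 0.52 pos [0.335  0.4739 0.3025] ang 43.1 F [0.8 0.5 0.6] -> [-239.8    1.9    2.5] yaw 37.1 w 88.0 ff 0.0 q1,7 [-1.15 -0.22]
```

```bash

python3 -m handwheel '-41 0 0 7 88; -82 0 0 14 88; -123 0 0 21 88; -164 0 0 28 88; -205 0 0 35 88' >/dev/null
python3 -m handwheel '-40 -10 0 0 88; -80 -20 0 0 88; -120 -30 0 0 88; -160 -40 0 0 88; -200 -50 0 0 88' >/dev/null
python3 -m handwheel '-40 -10 0 0 88; -80 -20 0 0 88; -120 -30 0 0 88; -160 -40 0 0 88; -200 -50 0 0 88' >/dev/null
python3 -m handwheel '-40 -10 0 0 88; -80 -20 0 0 88; -120 -30 0 0 88; -160 -40 0 0 88; -200 -50 0 0 88' >/dev/null
python3 -m handwheel '0 0 0 0 88; 0 0 0 0 88; 0 0 0 0 88'
python3 - <<'E'
from h import *
go(.421,-.350,.20,6)
E
```

```text
time: 2.43
position: [0.4132, -0.2881, 0.3023]
tool_rot: [0.654, 0.757, 0.0, -0.001]
ft_force: [0.9, 0.1, -0.6]
grip_width: 0.998
finger_force: 0.0
t 2.43 pos [ 0.4132 -0.2881  0.3023] ang 8.3 F [ 0.9  0.1 -0.6] -> [-62.5  -1.2 102.2] yaw 2.3 w 87.9 ff 0.0 q1,7 [-0.    0.91]
```

```bash

python3 -m handwheel '-30 -1 30 2 88; -62 -1 70 2 88; -62 -1 110 2 88; -62 -1 145 2 88; -62 -1 170 2 88' >/dev/null
python3 -m handwheel '0 0 0 0 88; 0 0 0 0 88; 0 0 0 0 88'
python3 - <<'E'
from h import *
go(.421,-.350,.089,6)
d=vision.snapshot("top");t=d["frame"][230:340,360:450,::-1]
s=vision.snapshot("side")["frame"][290:400,280:400,::-1]
cv2.imwrite("pics/g.png",cv2.resize(np.hstack([t,s]),None,fx=3.7,fy=3.7,interpolation=cv2.INTER_CUBIC))
E
```

```text
time: 3.1
position: [0.4226, -0.3499, 0.1343]
tool_rot: [0.666, 0.746, 0.0, 0.001]
ft_force: [0.8, 0.7, 0.5]
grip_width: 0.997
finger_force: 0.0
t 3.1 pos [ 0.4226 -0.3499  0.1343] ang 6.4 F [0.8 0.7 0.5] -> [ 0.1 -1.7 45.3] yaw 0.4 w 87.9 ff 0.0 q1,7 [0.24 1.15]
```

View pics/g.png

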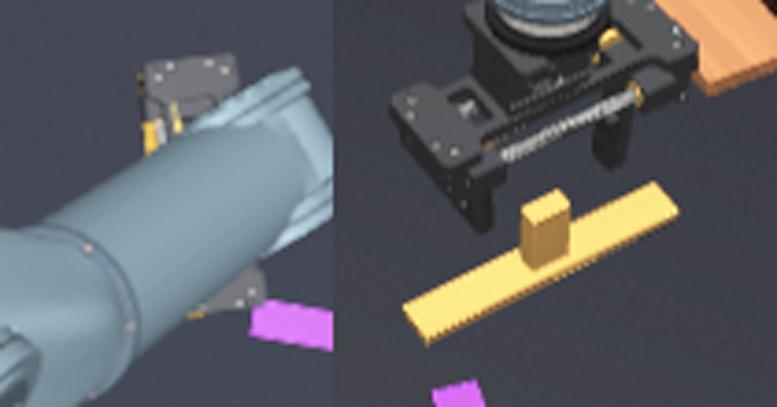

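The fingers straddle the handle along the bar: handle at about (545,230) in the side crop, finger tips at about (480,225) and (610,160). Next: descend and grip.

```bash

python3 -m handwheel '0 -1 20 0 88; 0 -1 40 0 88; 0 -1 50 0 88; 0 -1 50 0 88; 0 -1 50 0 25' 35 
python3 -m handwheel '0 0 0 0 25; 0 0 0 0 25; 0 0 0 0 25; 0 0 0 0 25; 0 0 0 0 25' 35
python3 -m handwheel '0 0 -5 0 25; 0 0 -15 0 25; 0 0 -30 0 25; 0 0 -50 0 25; 0 0 -50 0 25' 35
python3 - <<'E'
from h import *
s=vision.snapshot("side")["frame"][270:400,270:420,::-1]
cv2.imwrite("pics/g2.png",cv2.resize(s,None,fx=3.5,fy=3.5,interpolation=cv2.INTER_CUBIC))
go(.55,-.13,.2,91)
E
```

```text
time: 3.62
position: [0.4207, -0.3506, 0.0835]
tool_rot: [0.667, 0.745, 0.0, 0.0]
ft_force: [0.4, 0.2, -0.4]
grip_width: 0.947
finger_force: 0.0
time: 4.03
position: [0.4205, -0.3505, 0.0831]
tool_rot: [0.667, 0.745, 0.0, 0.0]
ft_force: [-1.4, 0.2, 0.2]
grip_width: 0.571
finger_force: 0.0
time: 4.45
position: [0.4214, -0.3516, 0.1358]
tool_rot: [0.667, 0.745, 0.0, 0.002]
ft_force: [0.6, -0.9, -3.8]
grip_width: 0.331
finger_force: 35.0
t 4.5 pos [ 0.4211 -0.351   0.1343] ang 6.3 F [ 0.2  0.1 -3.9] -> [205.3 152.7 -65.8] yaw -84.7 w 29.2 ff 35.0 q1,7 [0.25 1.16]
```

View pics/g2.png

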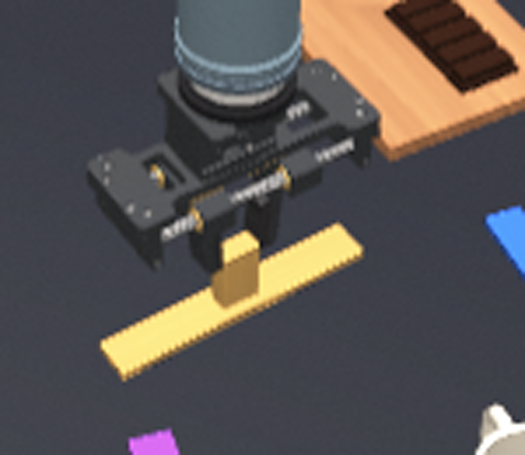

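The bar hangs straight, with the handle at about (237,270) in the crop, and the force reading matches its weight. I'll lift it, carry it and turn it to lie along the board edge.

```bash

python3 -m handwheel '14 10 -13 -6 25; 28 20 -26 -12 25; 41 30 -40 -18 25; 55 40 -53 -24 25; 68 51 -66 -30 25' >/dev/null
python3 -m handwheel '7 16 0 -6 25; 14 31 0 -12 25; 21 47 0 -18 25; 28 62 0 -24 25; 34 78 0 -30 25' >/dev/null
python3 -m handwheel '-2 17 0 -6 25; -4 34 0 -12 25; -6 51 0 -18 25; -8 68 0 -24 25; -10 85 0 -25 25' >/dev/null
python3 -m handwheel '0 0 0 0 25; 0 0 0 0 25; 0 0 0 0 25'
python3 - <<'E'
from h import *
go(.558,-.126,.12,91.1)
E
```

```text
time: 6.0
position: [0.5488, -0.1302, 0.1981]
tool_rot: [-0.011, 1.0, -0.0, -0.001]
ft_force: [0.6, -0.9, -4.7]
grip_width: 0.335
finger_force: 35.0
t 6.0 pos [ 0.5488 -0.1302  0.1981] ang 91.2 F [ 0.6 -0.9 -4.7] -> [-9.4  4.  78.1] yaw 0.1 w 29.5 ff 35.0 q1,7 [0.03 1.85]
```

```bash

python3 -m handwheel '0 4 30 0 25; 0 4 60 0 25; 0 4 73 0 25; 0 4 73 0 25; 0 4 73 0 25'
python3 - <<'E'
from h import *
go(.558,-.126,.12,91.1)
t=vision.snapshot("top");s=vision.snapshot("side")
pickle.dump((t,s),open("carry.pkl","wb"))
a=t["frame"][155:255,270:390,::-1];b=s["frame"][210:330,300:444,::-1]
cv2.imwrite("pics/p.png",np.hstack([cv2.resize(a,(396,330),interpolation=cv2.INTER_CUBIC),cv2.resize(b,(396,330),interpolation=cv2.INTER_CUBIC)]))
for d in(t,s):
    q=big(cv2.inRange(hsv(d),(19,110,60),(30,255,255)));print(cv2.approxPolyDP(cv2.convexHull(q.astype(np.float32)),2,True)[:,0].tolist())
E
```

```text
time: 6.42
position: [0.5489, -0.1265, 0.1256]
tool_rot: [-0.011, 1.0, -0.0, -0.001]
ft_force: [-0.3, -0.6, -4.1]
grip_width: 0.333
finger_force: 35.0
t 6.42 pos [ 0.5489 -0.1265  0.1256] ang 91.2 F [-0.3 -0.6 -4.1] -> [-9.1  0.4  5.6] yaw 0.1 w 29.3 ff 35.0 q1,7 [0.04 1.86]
[[355.0, 234.0], [355.0, 238.0], [352.0, 238.0]]
[[320.0, 265.0], [327.0, 262.0], [362.0, 304.0], [351.0, 306.0]]
```

View pics/p.png

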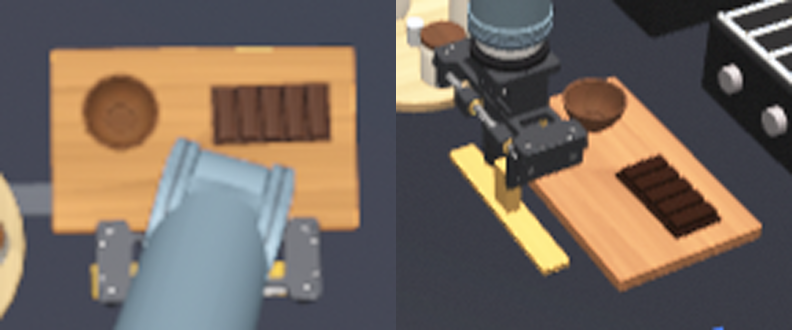

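The bar is held roughly parallel to the board edge, clear on its robot side. In the crop the bar ends are at about (460,155) and (560,265). I'll bring it closer and lower it until the table is felt.

```bash

f() { grep -E 'position|ft_force'; }
python3 -m handwheel '-8 0 8 0 25; -16 0 15 0 25; -16 0 20 0 25; -16 0 22 0 25; -16 0 22 0 25' |f
python3 -m handwheel '0 0 1 0 25; 0 0 2 0 25; 0 0 3 0 25; 0 0 4 0 25; 0 0 4 0 25' |f
python3 -m handwheel '0 0 1 0 25; 0 0 1.5 0 25; 0 0 2 0 25; 0 0 2 0 25; 0 0 2 0 25' |f
```

```text
position: [0.5697, -0.1258, 0.1084]
ft_force: [-6.4, 2.3, 33.1]
position: [0.5712, -0.1258, 0.1061]
ft_force: [-7.3, 3.0, 45.1]
position: [0.5721, -0.1258, 0.1045]
ft_force: [-7.0, 3.5, 46.2]
```

The table was felt with the handle gripped high, because the fingers closed late during the lift. I'll ease off, let go, and regrip lower.

```bash

f() { grep -E 'position|ft_force|grip|finger'; }
python3 -m handwheel '0 0 -2 0 25; 0 0 -4 0 25; 0 0 -5 0 25; 0 0 -5 0 25; 0 0 -5 0 25' |f
python3 -m handwheel '0 0 0 0 60; 0 0 0 0 60; 0 0 0 0 60; 0 0 0 0 60; 0 0 0 0 60' |f
python3 - <<'E'
from h import *
go(.566,-.126,.082,91.1)
t=vision.snapshot("top");s=vision.snapshot("side")
pickle.dump((t,s),open("down.pkl","wb"))
a=t["frame"][155:255,270:390,::-1];b=s["frame"][210:330,300:444,::-1]
cv2.imwrite("pics/q.png",np.hstack([cv2.resize(a,(396,330),interpolation=cv2.INTER_CUBIC),cv2.resize(b,(396,330),interpolation=cv2.INTER_CUBIC)]))
E
```

```text
position: [0.5687, -0.1256, 0.1046]
ft_force: [1.6, 0.3, 13.4]
grip_width: 0.334
finger_force: 35.0
position: [0.5648, -0.1253, 0.1022]
ft_force: [-0.1, 0.5, -0.1]
grip_width: 0.673
finger_force: 0.0
t 8.6 pos [ 0.5648 -0.1253  0.1022] ang 91.3 F [-0.1  0.5 -0.1] -> [-1.2 -0.7 20.2] yaw 0.2 w 59.3 ff 0.0 q1,7 [0.04 1.86]
```

View pics/q.png

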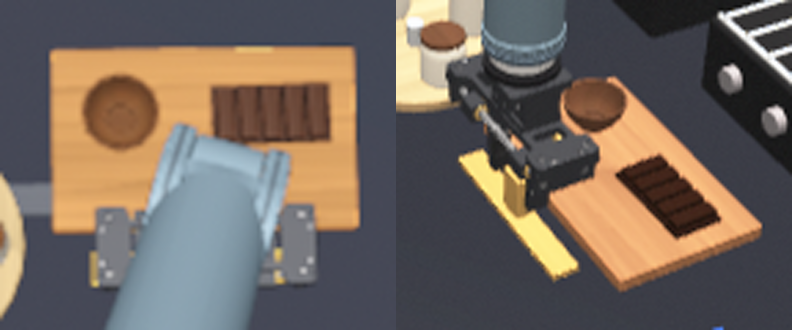

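The bar lies flat on the table, about 10–15 mm short of the board edge, with its ends at about (470,160) and (570,270) in the crop. I'll regrip low with a light grip, so it can slide and align, then push to the board.

```bash

f() { grep -E 'position|ft_force|grip|finger'; }
python3 -m handwheel '0 0 10 0 60; 0 0 20 0 60; 0 0 20 0 25; 0 0 20 0 25; 0 0 20 0 25' 12 |f
python3 -m handwheel '0 0 0 0 25; 0 0 0 0 25; 0 0 0 0 25; 0 0 0 0 25; 0 0 0 0 25' |f
python3 -m handwheel '-2 0 0 0 25; -4 0 0 0 25; -6 0 0 0 25; -8 0 0 0 25; -10 0 0 0 25' |f
python3 -m handwheel '-1 0 0 0 25; -2 0 0 0 25; -3 0 0 0 25; -4 0 0 0 25; -4 0 0 0 25' |f
python3 -m handwheel '-1 0 0 0 25; -2 0 0 0 25; -3 0 0 0 25; -3 0 0 0 25; -3 0 0 0 25' |f
python3 - <<'E'
from h import *
go(.566,-.126,.082,91.1)
E
```

```text
position: [0.5652, -0.1254, 0.0824]
ft_force: [-0.6, -0.4, -0.2]
grip_width: 0.476
finger_force: 0.0
position: [0.5656, -0.1255, 0.083]
ft_force: [-0.0, -0.4, 1.3]
grip_width: 0.342
finger_force: 12.0
position: [0.5736, -0.1254, 0.083]
ft_force: [-6.6, 0.2, 9.5]
grip_width: 0.34
finger_force: 12.0
position: [0.5779, -0.1254, 0.083]
ft_force: [-5.0, -0.8, 8.7]
grip_width: 0.34
finger_force: 12.0
position: [0.5809, -0.1253, 0.083]
ft_force: [-5.0, 0.6, 7.5]
grip_width: 0.34
finger_force: 12.0
t 10.78 pos [ 0.5809 -0.1253  0.083 ] ang 91.3 F [-5.   0.6  7.5] -> [14.9 -0.3  1. ] yaw 0.2 w 30.0 ff 12.0 q1,7 [0.04 1.86]
```

```bash

f() { grep -E 'position|ft_force'; }
python3 -m handwheel '-1 0 0 0 25; -2 0 0 0 25; -2 0 0 0 25' |f
python3 -m handwheel '-1 0 0 0 25; -2 0 0 0 25; -2 0 0 0 25' |f
python3 -m handwheel '-1 0 0 0 25; -2 0 0 0 25; -2 0 0 0 25' |f
python3 - <<'E'
from h import *
t=vision.snapshot("top");s=vision.snapshot("side")
pickle.dump((t,s),open("push.pkl","wb"))
b=s["frame"][225:325,315:440,::-1]
cv2.imwrite("pics/r.png",cv2.resize(b,None,fx=5,fy=5,interpolation=cv2.INTER_CUBIC))
E
```

```text
position: [0.583, -0.1253, 0.083]
ft_force: [-5.4, -1.0, 7.6]
position: [0.5845, -0.1252, 0.083]
ft_force: [-6.9, -0.6, 9.1]
position: [0.5853, -0.1253, 0.0828]
ft_force: [-10.3, -0.4, 13.1]
```

View pics/r.png

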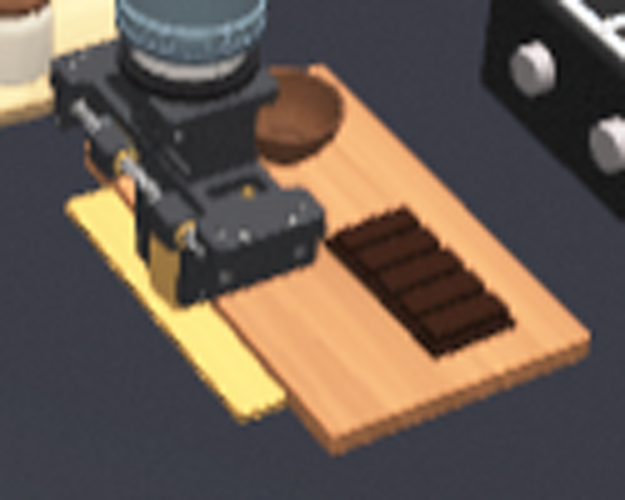

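The bar's far side now meets the board edge along its visible length, near end at (285,405) in the crop, and the push force is rising. I'll press a little more to square it up.

```bash

f() { grep -E 'position|ft_force'; }
python3 -m handwheel '-1 0 0 0 25; -2 0 0 0 25; -2 0 0 0 25' |f
python3 -m handwheel '-1 0 0 0 25; -2 0 0 0 25; -2 0 0 0 25' |f
python3 -m handwheel '-1 0 0 0 25; -2 0 0 0 25; -2 0 0 0 25' |f
python3 -m handwheel '0 0 0 0 25; 0 0 0 0 25; 0 0 0 0 25; 0 0 0 0 25' |f
python3 - <<'E'
from h import *
go(.586,-.126,.083,91.1)
E
```

```text
position: [0.5865, -0.1252, 0.0825]
ft_force: [-12.5, 0.1, 11.7]
position: [0.588, -0.1252, 0.0822]
ft_force: [-12.2, -0.2, 10.9]
position: [0.5895, -0.1251, 0.0821]
ft_force: [-13.6, 0.8, 11.3]
position: [0.5895, -0.1251, 0.0821]
ft_force: [-13.0, 0.8, 11.2]
t 12.72 pos [ 0.5895 -0.1251  0.0821] ang 91.3 F [-13.    0.8  11.2] -> [ 3.6 -0.8 -0.9] yaw 0.2 w 30.0 ff 13.6 q1,7 [0.04 1.86]
```

The force has levelled off at 13 N with the pads slipping along the handle, so the bar is hard against the board. Let go, rise and check.

```bash

f() { grep -E 'position|ft_force|grip|finger'; }
python3 -m handwheel '0 0 0 0 70; 0 0 0 0 70; 0 0 0 0 70; 0 0 0 0 70; 0 0 0 0 70' |f
python3 -m handwheel '0 0 0 0 70; 0 0 0 0 70; 0 0 -10 0 70; 0 0 -30 0 70; 0 0 -60 0 70' |f
python3 -m handwheel '0 0 -40 0 70; 0 0 -80 0 70; 5 0 -120 0 70; 5 25 -150 0 70; 5 66 -150 0 70' |f
python3 -m handwheel '0 41 0 0 70; 0 82 0 0 70; 0 123 0 0 70; 0 164 0 0 70; 0 205 0 0 70' |f
python3 - <<'E'
from h import *
t=vision.snapshot("top");s=vision.snapshot("side")
pickle.dump((t,s),open("rel.pkl","wb"))
go(.6493,.1454,.26,91.1)
for d in(t,s):
    q=big(cv2.inRange(hsv(d),(19,110,60),(30,255,255)));print(cv2.approxPolyDP(cv2.convexHull(q.astype(np.float32)),1.5,True)[:,0].tolist())
a=cv2.resize(t["frame"][160:270,250:390,::-1],(420,330),interpolation=cv2.INTER_CUBIC);b=s["frame"][215:325,310:430,::-1]
cv2.imwrite("pics/rel.png",np.hstack([a,cv2.resize(b,(360,330),interpolation=cv2.INTER_CUBIC)]))
E
```

```text
position: [0.5946, -0.1246, 0.0827]
ft_force: [-0.4, 0.4, -0.3]
grip_width: 0.69
finger_force: 0.0
position: [0.5928, -0.1243, 0.1419]
ft_force: [1.6, 0.3, 0.5]
grip_width: 0.794
finger_force: 0.0
position: [0.5905, -0.0642, 0.3008]
ft_force: [2.2, 0.4, 1.2]
grip_width: 0.796
finger_force: 0.0
position: [0.5825, 0.1479, 0.2938]
ft_force: [0.0, 0.1, 0.2]
grip_width: 0.793
finger_force: 0.0
t 14.48 pos [0.5815 0.1555 0.2934] ang 92.0 F [-0.2  0.6  0.1] -> [-67.4 -12.6  33.3] yaw 0.9 w 69.7 ff 0.0 q1,7 [-0.42  1.33]
[[363.0, 224.0], [363.0, 234.0], [297.0, 234.0], [297.0, 227.0], [303.0, 225.0]]
[[329.0, 265.0], [337.0, 263.0], [371.0, 304.0], [362.0, 307.0], [330.0, 269.0]]
```

View pics/rel.png

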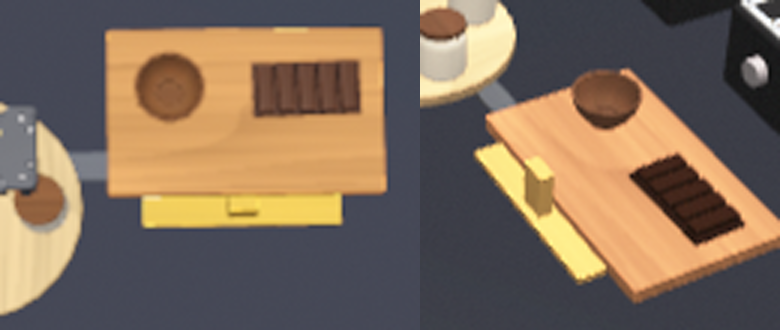

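The bar lies flush along the board's robot-side edge with no dark gap: (142..342, 195..227) in the left crop. A quick numeric check of its angle and offset gives the carousel target too.

```bash
python3 - <<'E'
from h import *
t,s=pickle.load(open("rel.pkl","rb"));t0=pickle.load(open("top0.pkl","rb"))
p0=edge(t0,299,362,216,233);p1=edge(t,299,362,227,243)
for n,p in(("board",p0),("bar",p1)):
    w=cast(t,p,0.0);k=np.polyfit(w[:,1],w[:,0],1);print(n,"x@-.126",np.polyval(k,-.126).round(4),"ang",np.degrees(np.arctan(-k[0])).round(2))
print("ends y",cast(t,[(297-.5,231),(363+.5,231)],.008)[:,1])
# side: robot-side long edge of the bar (left border of the mask), rows 272..303, and board edge before
S0=pickle.load(open("side0.pkl","rb"))
m=cv2.inRange(hsv(s),(19,110,60),(30,255,255))
pl=[];pr=[]
for r in range(272,302):
    c=np.where(m[r,320:375])[0]+320;pl.append((c.min()-.5,r))
b0=cv2.inRange(hsv(S0),(5,90,90),(17,255,255));
for r in range(262,300):
    c=np.where(b0[r,328:435])[0]+328;pr.append((c.min()-.5,r))
for n,p in(("bar side",pl),("board side",pr)):
    w=cast(s,p,0.0);k=np.polyfit(w[:,1],w[:,0],1);print(n,np.polyval(k,-.126).round(4),"ang",np.degrees(np.arctan(-k[0])).round(2))
# gap darkness along junction in top
print("min red rows 222-231, by col:",t["frame"][221:232,299:362:6,0].min(0))
E
```

```text
board x@-.126 0.5979 ang 0.5
bar x@-.126 0.566 ang 1.43
ends y [-0.02074323 -0.22399587]
bar side 0.5697 ang 1.1
board side 0.5976 ang 1.16
min red rows 222-231, by col: [206 196 194 193 195 141 179 202 217 213 200]
```

The bar's offset from the board edge averages 30 mm over the two views and its angle agrees within the measuring error, so it is flush. Now to the knob at (0.649, 0.145).

```bash

python3 -m handwheel '-34 -6 0 0 70; -67 -12 0 0 70; -67 -12 0 0 70; -67 -12 0 0 70; -67 -12 0 0 70' >/dev/null
python3 - <<'E'
from h import *
go(.6493,.1454,.204,91.1)
E
```

```text
t 14.9 pos [0.6498 0.1353 0.2928] ang 91.3 F [-0.9 -0.6 -0.9] -> [ 0.2 10.1 88.8] yaw 0.2 w 69.5 ff 0.0 q1,7 [-0.36  1.38]
```

```bash

python3 -m handwheel '0 10 0 0 70; 0 10 10 0 70; 0 10 40 0 70; 0 10 60 0 70; 0 10 70 0 70' >/dev/null
python3 -m handwheel '0 0 0 0 70; 0 0 8 0 70; 0 0 14 0 70; 0 0 18 0 70; 0 0 18 0 70'
python3 - <<'E'
from h import *
go(.6493,.1454,.204,91.1)
E
```

```text
time: 15.73
position: [0.6499, 0.1457, 0.2044]
tool_rot: [-0.012, 1.0, -0.0, -0.0]
ft_force: [0.4, -0.7, 0.2]
grip_width: 0.792
finger_force: 0.0
t 15.73 pos [0.6499 0.1457 0.2044] ang 91.3 F [ 0.4 -0.7  0.2] -> [ 0.6 -0.3  0.4] yaw 0.2 w 69.7 ff 0.0 q1,7 [-0.37  1.38]
```

```bash

python3 -m handwheel '0 0 0 0 15; 0 0 0 0 15; 0 0 0 0 15; 0 0 0 0 15; 0 0 0 0 15' 20 >/dev/null
python3 -m handwheel '0 0 0 0 15; 0 0 0 0 15; 0 0 0 0 15; 0 0 0 0 15; 0 0 0 0 15'
python3 - <<'E'
from h import *
go(.6493,.1454,.204,91.1)
ax=np.array([.577,.1475]);p=telemetry.observe()["position"][:2];v=p-ax;r=np.hypot(*v);a0=np.degrees(np.arctan2(v[1],v[0]));print("r",r,"a0",a0)
# arc rows in the tool axes at each call start (yaw follows), 6 deg/row, 5 rows/call
end=-90+1.2;th=a0;ang=91.3
for c in range(4):
    R=72.; st=min(5.0,(th-end)/5)
    b=np.array([np.cos(np.radians(th)),np.sin(np.radians(th))])*R
    X=np.radians(ang+90);Y=np.radians(ang);out=[]
    for i in range(1,6):
        q=np.radians(th-st*i);d=np.array([np.cos(q),np.sin(q)])*R-b
        out.append((round(d@[np.cos(X),np.sin(X)],1),round(d@[np.cos(Y),np.sin(Y)],1),round(st*i,1)))
    print(out);th-=5*st;ang-=5*st
E
```

```text
time: 16.57
position: [0.6501, 0.1456, 0.2048]
tool_rot: [-0.012, 1.0, -0.0, 0.0]
ft_force: [-0.4, -0.5, 0.5]
grip_width: 0.265
finger_force: 20.0
t 16.57 pos [0.6501 0.1456 0.2048] ang 91.3 F [-0.4 -0.5  0.5] -> [ 0.8 -0.2  0.8] yaw 0.2 w 23.4 ff 20.0 q1,7 [-0.37  1.38]
r 0.07310589515230896 a0 -1.4801687072864784
[(np.float64(0.6), np.float64(-6.3), 5.0), (np.float64(1.7), np.float64(-12.4), 10.0), (np.float64(3.4), np.float64(-18.5), 15.0), (np.float64(5.5), np.float64(-24.4), 20.0), (np.float64(8.2), np.float64(-30.1), 25.0)]
[(np.float64(0.6), np.float64(-6.3), 5.0), (np.float64(1.7), np.float64(-12.4), 10.0), (np.float64(3.4), np.float64(-18.5), 15.0), (np.float64(5.5), np.float64(-24.4), 20.0), (np.float64(8.2), np.float64(-30.1), 25.0)]
[(np.float64(0.6), np.float64(-6.3), 5.0), (np.float64(1.7), np.float64(-12.4), 10.0), (np.float64(3.4), np.float64(-18.5), 15.0), (np.float64(5.5), np.float64(-24.4), 20.0), (np.float64(8.2), np.float64(-30.1), 25.0)]
[(np.float64(0.2), np.float64(-3.1), np.float64(2.5)), (np.float64(0.6), np.float64(-6.2), np.float64(4.9)), (np.float64(1.0), np.float64(-9.2), np.float64(7.4)), (np.float64(1.7), np.float64(-12.3), np.float64(9.9)), (np.float64(2.4), np.float64(-15.3), np.float64(12.3))]
```

The knob is gripped (23.4 mm, 20 N). Now swing it along the arc.

```bash

f() { grep -E 'position|ft_force|finger'; }
python3 -m handwheel '0.6 -6 0 5 15; 1.7 -12.4 0 10 15; 3.4 -18.5 0 15 15; 5.5 -24.4 0 20 15; 8.2 -30 0 25 15' |f
python3 -m handwheel '0 0 0 0 15; 0 0 0 0 15' |f
```

```text
position: [0.6434, 0.1151, 0.2048]
ft_force: [3.1, -0.4, -3.0]
finger_force: 20.0
position: [0.6434, 0.1152, 0.2048]
ft_force: [4.2, -1.0, -3.6]
finger_force: 20.0
```

Only small side forces, so the axis is right. Continuing.

```bash

f() { grep -E 'position|ft_force|finger'; }
python3 -m handwheel '0.6 -6 0 5 15; 1.7 -12.4 0 10 15; 3.4 -18.5 0 15 15; 5.5 -24.4 0 20 15; 8.2 -30 0 25 15' |f
python3 -m handwheel '0.6 -6 0 5 15; 1.7 -12.4 0 10 15; 3.4 -18.5 0 15 15; 5.5 -24.4 0 20 15; 8.2 -30 0 25 15' |f
python3 -m handwheel '0.2 -3 0 2.5 15; 0.6 -6 0 5 15; 1 -9 0 7.5 15; 1.7 -12.3 0 10 15; 2.4 -15.3 0 12.3 15' |f
python3 -m handwheel '0 0 0 0 15; 0 0 0 0 15; 0 0 0 0 15; 0 0 0 0 15; 0 0 0 0 15' |f
python3 - <<'E'
from h import *
go(.5785,.0755,.204,3)
t=vision.snapshot("top");s=vision.snapshot("side");pickle.dump((t,s),open("end.pkl","wb"))
p1=edge(t,299,362,227,243);w=cast(t,p1,0.0);k=np.polyfit(w[:,1],w[:,0],1);print("bar edge",np.polyval(k,-.126).round(4),"ang",np.degrees(np.arctan(-k[0])).round(2))
p=telemetry.observe()["position"][:2]
for x0,a in((.5815,1.43),(.5828,1.1),(.5847,1.1)): print("knob off bar line",x0,a,((p[0]-(x0-(p[1]+.126)*np.tan(np.radians(a))))*1000).round(1))
c=s["frame"][150:320,260:430,::-1];cv2.imwrite("pics/end.png",cv2.resize(c,None,fx=3.4,fy=3.4,interpolation=cv2.INTER_CUBIC))
E
```

```text
position: [0.6243, 0.0902, 0.2048]
ft_force: [6.2, -3.2, -5.6]
finger_force: 20.0
position: [0.5961, 0.0756, 0.2048]
ft_force: [5.6, -5.3, -4.8]
finger_force: 20.0
position: [0.5805, 0.0734, 0.2048]
ft_force: [5.6, -7.6, -3.9]
finger_force: 20.0
position: [0.5802, 0.0734, 0.2048]
ft_force: [3.2, -6.3, -1.8]
finger_force: 20.0
t 18.82 pos [0.5802 0.0734 0.2048] ang 4.1 F [ 3.2 -6.3 -1.8] -> [ 2.2 -1.5  0.8] yaw 1.1 w 23.2 ff 20.0 q1,7 [-0.58  0.19]
bar edge 0.566 ang 1.43
knob off bar line 0.5815 1.43 3.6
knob off bar line 0.5828 1.1 1.2
knob off bar line 0.5847 1.1 -0.7
```

View pics/end.png

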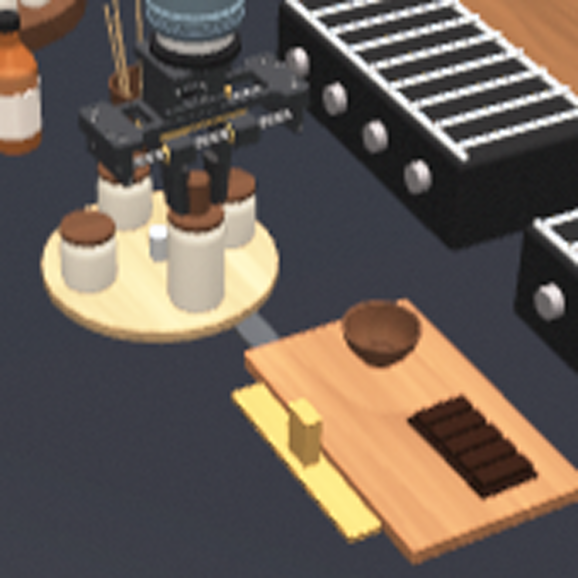

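The side crop shows the tall jar at about (197,255) on the board side, its knob between the fingers, and the bar still flush at (305,460). The knob is 1–4 mm off the bar's line, well inside 10 mm, and at rest. Handing in.

```bash
python3 -c "
from cell import order
print(order.close_job())"
```

```text
the job is handed in; nothing more can be done
None
```

I handed the job in at about 19 s of the 58 s limit: the straightedge is flush against the board and let go, and the tall jar stands 1–4 mm off its line by my measurement (limit 10 mm), its knob held at 20 N; no verdict was returned.

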